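# Shut and bolt the vial cooler

## Robot

A 6-joint arm with a two-finger parallel gripper is mounted at the origin on a cart in front of the work surface, level with it; the furniture and walls round the work are solid. World frame = base frame: x ahead of the robot, y to its left, z up, the work surface at z = 0. Lengths are in m, angles in rad, forces in N, time in s.
With the tool pointing down it reaches from about 0.275 to 0.725 m from the base axis. Payload 15.9 kg.
Tool frame: the origin (TCP) lies between the finger pads; the fingertips stand 25 mm ahead of it and the grasp point (between the pads) lies 6 mm ahead of it; z points along the fingers, y is the line along which they close (so a half turn about z gives the same grasp; the last joint's range is limited). The gripper opens to 85 mm and grips with 20 to 120 N. Pads are 22 mm wide; open, the fingers measure 114 mm over their backs; the gripper's body (76 mm by 85 mm) begins 54 mm behind the grasp point. The pads swing forward as they close: fully open they stand 13 mm farther back than shut.
Start: joints at [-1.339, 0.213, -0.034, 1.323, 0, 1.571], TCP at [0.115, -0.487, 0.256] pointing down, gripper open.
Joint ranges: [-2.98, 2.98], [-0.74, 1.72], [-1.14, 1.35], [-2.1, 2.04], [-1.57, 1.44], [-3.14, 3.14]. Speed limits (rad/s): [1.89, 1.89, 2.39, 2.57, 3.14, 3.14].

## Interface

Orientations are given as a rotation vector (axis times angle).
In Python, from workcell import state, read_camera, job_done, regions_of, tip_of gives the robot as it stands.
- The arm moves only by the shell command python3 -m creep 'ROWS' [OPENING] [FORCE]. ROWS is a JSON object of lists of equal length, an entry for each row: "linear": the shift along the tool's x, y, z in units of 0.2 m (1.0 is 0.2 m), a list of three; "spin": the turn about the tool's z in units of 90 degrees (1.0 is 90 degrees). In form: {"linear": [[tx, ty, tz], ...], "spin": [spin, ...]}. A call has 1 to 20 rows; each row shifts and turns the commanded pose from where the row before left it, along the tool's axes as they then stand; what a row does not reach is not made up. A row lasts 1/12 s, in which the tool goes at most 41.7 mm and 7.16 degrees, less where a joint would pass 70% of its speed; a pose out of reach is approached as far as the arm can. A call with a number of a shift or a turn outside -1 to 1 is refused whole. A call with a gripper value outside its range is refused whole. OPENING is the closure, from -1 (fully open) to 1 (shut), set as the call begins (- or left out, the last holds). The fingers move at their own pace and stop on an object; FORCE is the grip in N (left out, the last holds). Time passes only in rows, so rows that do not move let the fingers close. It gives the time, the measured TCP pose, the force, the opening and the grip force at its end, in the units of the state.
- state(): the state, without advancing time (a new reading comes with each control period).
- read_camera(name): name is "scene" or "top"; returns a dict with "image" (480x640x3 uint8, red, green, blue), "depth" (480x640 float32, m along the optical axis (not along the pixel's ray), 0 where there is no reading), "fx", "fy", "cx", "cy" (pixels), "k1" (the pictures are not rectified: a ray, as slopes to the right and down, at radius r is drawn at 1 + k1 r^2 times it, then the intrinsics apply), "extrinsics" (4x4, takes a point from camera to world coordinates). Camera axes: x right, y up, looking along -z (the intrinsics and any distortion apply to the point x, -y, -z); pixel columns grow to the right and rows downward; lengths in m; the calibration is good to about 2 mm. A picture is of the moment at which its call begins.
- job_done(): hands the job in; it is judged then, once.
Trained networks look in the newest picture that a camera, given by its name, has taken for a name from the list of things; names that differ only in an ending like _2 or _b are one class to them, and where a whole thing is asked for, a point or a joint stands for the part that bears it (a point fixed in the world has none). Each returns a list of dicts, best first, with "conf" (0 to 1); they miss things now and then, are a little off and sometimes report something else, mostly with a low value. They report only what shows in the picture. A call takes as long as a camera call.
- regions_of(camera, label): "region" (480x640 bool, what is visible of it).
- tip_of(camera, label): "xyz" ([x, y, z] in m, in world coordinates, good to about 4 mm: a listed point, or the origin of a listed thing).
The state is a dict: "time": time; "q": joint angles; "joint_velocities": joint speeds; "tau": joint torques, N m; "ee_pos": TCP position; "orientation": TCP orientation; "wrist_force": force on the tool from outside, world axes, zero at the start; "moment": the same for the moment, N m; "width": finger opening in m; "gripper_force": force on a finger pad.
Only numpy, scipy, OpenCV 4.12 (cv2) and the standard library are available. Lean on these libraries where they do the work, as an engineer would, in place of code of your own. Each camera call takes 0.05 s, during which the arm holds its last target. There are 200 camera calls.

## Task

Get the vial cooler ready to be carried: push its open lid down flat with the fingertips, then press the thumb plate of the spring catch down with one fingertip and keep it down while the other pushes the bolt's knob across until the bolt is fully home through the staple on the lid, and let the catch spring up again so that it locks the bolt. Only press and push: pinch and lift nothing, do not shift the cooler, and leave the things on it and round it where they are.

Things in the scene. Friction and masses are not known exactly. Their poses are not given: they have to be found in the camera images.
- cooler: Portable vial cooler: white box 170 (x) x 262 (y) x 88 (z) mm, about 7 kg, loose on the worktop. Origin: centre of its underside; x to its back (away from the robot at yaw 0), y to its left, z up. All mm given for other parts are in this frame. Right part (y -131 to 5): fixed flat deck, top z = 88, carrying bolt and catch. Left (y 7 to 131): vial well under the hinged lid.
- lid (a joint): Lid angle, rad: 0 flat shut, grows as it opens (starts 0.35 to 0.75). Hinged along the back on the line x = 79, z = 88; it reaches 164 mm forward, is 12 mm thick and 124 mm wide (y 7 to 131); when shut its top is level with the deck. Stiff hinge: it stays where it is left; a push of 1 to 4 N closes it, with a firm stop at 0.
- lid_front (a point): Middle of the front edge of the lid's top face (moves with the lid; x = -85, y = 69, z = 88 when shut).
- staple (a point): Middle of the steel staple on the lid that the bolt enters, at bolt height: x = -18, y = 17, z = 99 when the lid is shut. The staple is 12 mm long in y and stands 22 mm above the lid.
- bolt (a joint): Bolt travel, m: 0 withdrawn (start), 0.027 fully home through the staple; slides to the cooler's +y, taking 2 to 4 N. Round bar of 9 mm, axis x = -18, z = 99, in two guides (tops z = 107, at y -62 to -54 and -7 to 1); its square collar (top z = 107.5) runs between y -111 and -67. While the catch is up it stops after 2 mm.
- bolt_knob (a point): Centre of the top of the bolt's knob: upright round post, 14 mm in diameter, top z = 136, free on its side from z = 110 upward. x = -18; y = -44 withdrawn, -17 home.
- catch (a joint): Angle of the sprung catch, rad: 0 up (start; blocks the bolt, at either end of its travel), bolt free from about 0.17, stop at 0.36. A rocker on a pin along y at x = -41, z = 110: thumb plate toward -x, pawl on an arm (y -93 to -85, rising to z = 130 when pressed) reaching over the bar. Spring: 2 to 3 N on the plate to start it, 6 to 9 N at the stop; with the bolt home it springs back to 0.
- thumb_plate (a point): Middle of the top of the catch's thumb plate: x = -66, y = -51, z = 117 when up, 108 fully pressed. The plate spans y -86 to -16 and x -80 to -44 and slopes up slightly to the front; a fingertip may slide along it in y while pressing. It lies 48 mm in front of the bolt's axis: two fingertips with centres 48 mm apart stand one on the plate, one over the bar beside the knob.
- bench_timer: Bystander: timer, 66 x 66 x 18 mm, lying loose on the rear of the cooler's deck; origin: centre of its underside.
- red_cap: Bystander: bottle cap, 34 mm across, 18 mm high, loose on the rear of the cooler's deck; origin: centre of its underside.
- tip_box: Bystander: pipette tip box, 91 x 123 x 72 mm, on the worktop to the right of the cooler; origin: centre of its underside.
- conical_1: Bystander: conical tube, 21 x 121 x 20 mm, lying on the worktop close to the left side of the cooler; origin: centre of its underside.
- microtube_4: Bystander: microtube, 18 x 42 x 13 mm, lying close to the right side of the cooler; origin: centre of its underside.

How it is judged:
By the outcome, as a careful person would: the job done as asked, in the order asked, and still so for the second after the job is handed in, with the robot touching nothing.
It also fails if it takes over 38 s, if anything falls off the work surface, if the arm or the gripper's body presses on something with over 40 N, if the wrist force passes 120 N, or if a joint passes its speed limit or range.

## Working session

There is one attempt and no reset: what is moved stays moved. The work goes in short steps, Python scripts to look and compute and a shell command to move; the robot and the scene stay as the last step left them, time stands still between calls to the robot, and variables do not carry over. Pictures are saved under pics/ and viewed, at most 10 in all, crops included, and the job is handed in when it is done.

```bash
mkdir -p pics; ls; python3 - <<'E'
from workcell import state, read_camera, regions_of, tip_of
import cv2, numpy as np
s=state(); print({k:np.round(v,3).tolist() for k,v in s.items()})
for c in("top","scene"):
    d=read_camera(c); cv2.imwrite(f"pics/{c}0.png",d["image"][:,:,::-1]); print(c,np.round(d["extrinsics"],3).tolist(),d["fx"],d["k1"])
    for n in("cooler","lid_front","staple","bolt_knob","thumb_plate","bench_timer","red_cap","tip_box","conical_1","microtube_4"):
        print(n,[(round(float(r["conf"]),2),np.round(r["xyz"],4).tolist()) for r in tip_of(c,n)[:2]])
E
```

```text
pics
{'time': 0.0, 'q': [-1.339, 0.213, -0.035, 1.324, -0.0, 1.571], 'joint_velocities': [-0.0, 0.002, 0.001, 0.001, 0.001, -0.002], 'tau': [0.006, -68.616, 48.712, 0.018, 0.001, -0.0], 'ee_pos': [0.115, -0.486, 0.256], 'orientation': [-3.119, -0.363, 0.0], 'wrist_force': [-0.258, -0.722, -0.775], 'moment': [-0.029, -0.039, 0.017], 'gripper_force': 0.0, 'width': 0.085}
top [[-0.012, 0.995, -0.099, 0.364], [-1.0, -0.013, -0.008, -0.092], [-0.01, 0.099, 0.995, 1.683], [0.0, 0.0, 0.0, 1.0]] 605.6327319119183 -0.043822770910575785
cooler [(0.75, [0.518, -0.0493, -0.0])]
lid_front [(0.63, [0.4399, 0.0108, 0.1656])]
staple [(0.77, [0.5122, -0.0303, 0.1442])]
bolt_knob [(0.64, [0.5067, -0.0935, 0.1368]), (0.61, [0.5126, -0.0289, 0.1447])]
thumb_plate [(0.86, [0.4636, -0.1095, 0.1207])]
bench_timer [(0.67, [0.5798, -0.1278, 0.0898])]
red_cap [(0.49, [0.5581, -0.0639, 0.0891])]
tip_box [(0.63, [0.5231, -0.4147, -0.0051])]
conical_1 [(0.8, [0.4928, 0.1205, 0.0044]), (0.35, [0.52, -0.0475, 0.0025])]
microtube_4 [(0.62, [0.507, -0.2232, 0.0052])]
scene [[-0.471, 0.418, -0.777, -0.515], [-0.882, -0.198, 0.429, 0.471], [0.026, 0.887, 0.462, 0.731], [0.0, 0.0, 0.0, 1.0]] 614.6550935345306 0.04914544563748591
cooler [(0.8, [0.5223, -0.0445, 0.0011])]
lid_front [(0.61, [0.4401, 0.0086, 0.162])]
staple [(0.89, [0.5127, -0.0336, 0.1446])]
bolt_knob []
thumb_plate []
bench_timer []
red_cap []
tip_box []
conical_1 [(0.73, [0.498, 0.1171, 0.0008])]
microtube_4 []
```

View pics/top0.png

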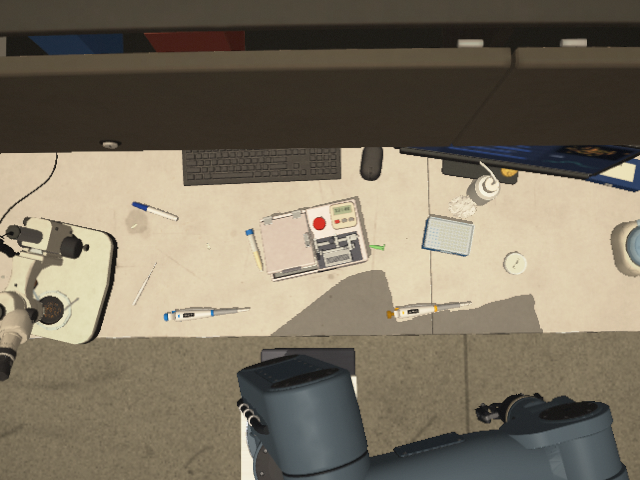

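View pics/scene0.png

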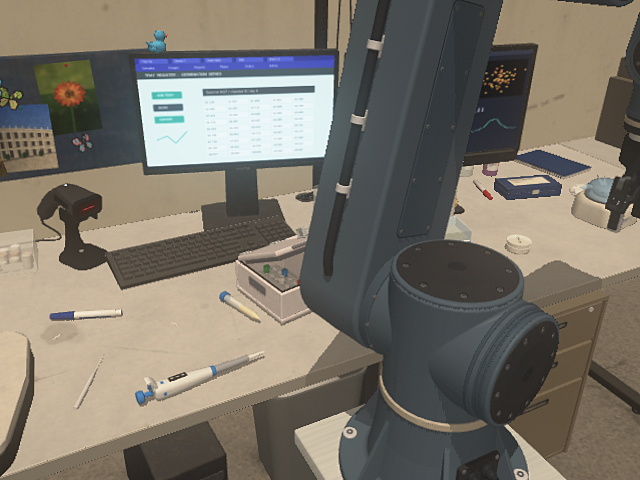

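The top view shows the cooler at px (262–368, 197–280) with its lid on the left, cap (319,224), timer (345,213), bolt and catch around (338,250), and the tube at (376,247). The yaw is slightly positive. In the scene view the arm hides most of the cooler.

```bash
cat > h.py <<'E'
from workcell import state, read_camera, regions_of, tip_of
import cv2, numpy as np
from scipy.spatial.transform import Rotation as R
from scipy.optimize import least_squares
def cloud(d):
    v,u=np.mgrid[0:480,0:640]; x=(u-d["cx"])/d["fx"]; y=(v-d["cy"])/d["fy"]
    a,b=x.copy(),y.copy()
    for _ in range(8):
        k=1+d["k1"]*(a*a+b*b); a,b=x/k,y/k
    z=d["depth"]; P=np.stack([a*z,-b*z,-z,np.ones_like(z)],-1)@d["extrinsics"].T
    return P[...,:3]
def w(p,l):  # cooler mm -> world
    x,y,t=p; c,s=np.cos(t),np.sin(t); l=np.asarray(l)/1000
    return np.array([x+c*l[0]-s*l[1],y+s*l[0]+c*l[1],l[2]])
def plan(p,l,zt,tip=0.025):
    """tool-unit shift to put TCP over cooler (x,y), TCP z = tip height zt + tip"""
    s=state(); M=R.from_rotvec(s["orientation"]).as_matrix()
    d=np.append(w(p,[l[0],l[1],0])[:2],zt+tip)-s["ee_pos"]
    a=np.arctan2(M[1,1],M[0,1]); e=(p[2]-a+np.pi/2)%np.pi-np.pi/2
    print("tool units",np.round(M.T@d/0.2,4),"yaw err deg",np.degrees(e).round(2),"spin units",round(-e/(np.pi/2),4),"q6",s["q"][5].__round__(3),"t",s["time"])
E
python3 - <<'E'
from h import *
L={"bolt_knob":[-18,-44,136],"thumb_plate":[-66,-51,117],"cooler":[0,0,0]}
obs={k:[] for k in list(L)+["lid_front","staple"]}
for i in range(5):
    d=read_camera("top")
    for k in obs:
        r=tip_of("top",k)
        if r: obs[k].append(r[0]["xyz"])
for k in obs: print(k,np.round(np.mean(obs[k],0),4),np.round(np.std(obs[k],0),4),len(obs[k]))
m={k:np.median(v,0) for k,v in obs.items() if v}
def f(q):
    a=q[3]; r=[w(q[:3],L[k])-m[k] for k in L]
    for k,l in(("lid_front",[-164,69,0]),("staple",[-97,17,11])):
        x,z=l[0],l[2]; X=[79+x*np.cos(a)+z*np.sin(a),l[1],88-x*np.sin(a)+z*np.cos(a)]
        r.append(w(q[:3],X)-m[k])
    return np.concatenate(r)
q=least_squares(f,[.52,-.05,.19,.5]).x
print("pose",np.round(q,4),"res mm",np.round(f(q)*1000,1))
P=cloud(d); Q=P[180:300,240:400]
deck=(abs(Q[...,2]-.088)<.006)
pts=Q[deck]; c,s=np.cos(q[2]),np.sin(q[2])
loc=(pts[:,:2]-q[:2])@np.array([[c,-s],[s,c]])*1000
print("deck z",np.median(pts[:,2]))
k=loc[:,1]<0
print("x range",np.percentile(loc[k,0],[0,1,2,5,50,95,98,99,100]).round(1),"ymin",np.percentile(loc[k,1],[0,1,2,5]).round(1))
mk=deck.astype(np.uint8); r=cv2.minAreaRect(pts[loc[:,1]<3][:,:2].astype(np.float32)*1000); print(r)
plan(q[:3],[-42,80],.20)
img=d["image"][185:295,245:385]; cv2.imwrite("pics/crop.png",cv2.resize(img[:,:,::-1],None,fx=5,fy=5,interpolation=cv2.INTER_CUBIC))
E
```

```text
bolt_knob [ 0.5092 -0.0921  0.1356] [0.0013 0.0009 0.0017] 5
thumb_plate [ 0.4643 -0.1114  0.1186] [0.0013 0.0009 0.0014] 5
cooler [ 0.5296 -0.0532  0.0234] [0.0167 0.0062 0.0378] 4
lid_front [0.4387 0.009  0.166 ] [0.002  0.0012 0.0013] 5
staple [ 0.5139 -0.0299  0.1449] [0.001  0.0013 0.0011] 5
pose [ 0.5185 -0.0473  0.2003  0.4921] res mm [ 0.5 -1.4  0.5 -0.3  1.2 -2.  -1.9  3.1 -2.   1.3 -1.6 -0.   0.4 -1.3
 -1. ]
deck z 0.08923857154670212
x range [-85.9 -85.1 -84.1 -81.5  -1.8  78.8  81.6  82.4  84.2] ymin [-129.6 -128.5 -127.5 -125.6]
((530.3267822265625, -109.59698486328125), (170.01556396484375, 132.46290588378906), 11.498994827270508)
tool units [ 2.2717 -2.0804  0.1565] yaw err deg 88.2 spin units -0.98 q6 1.571 t 2.6
```

View pics/crop.png

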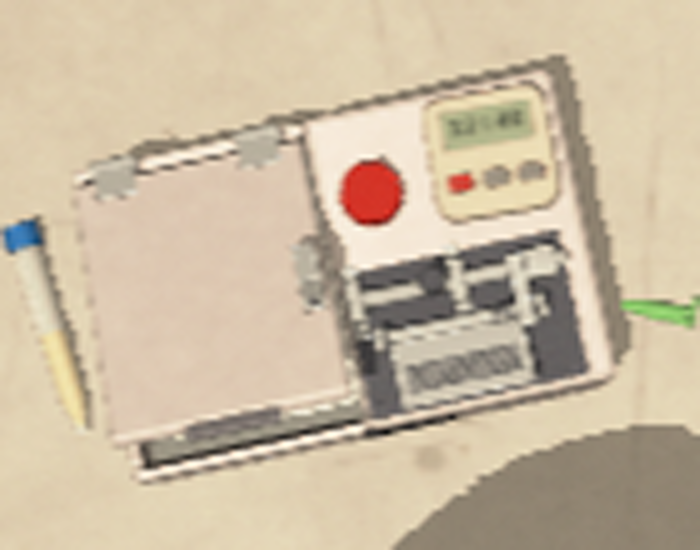

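The pose is consistent: the deck rectangle measures 170 x 132 mm at z 0.089 with yaw 11.5°, and residuals are within 3 mm. The crop shows the plate at (462,365), the knob just left of the second guide at (455,285), and the lid ajar. I'm moving now.

```bash
python3 -m creep '{"linear":[[0.13,-0.12,0],[0.13,-0.12,0],[0.13,-0.12,0],[0.13,-0.12,0],[0.13,-0.12,0],[0.13,-0.12,0],[0.13,-0.12,0],[0.13,-0.12,0],[0,0,0],[0,0,0],[0,0,0],[0,0,0],[0,0,0],[0,0,0],[0,0,0],[0,0,0],[0,0,0],[0,0,0],[0,0,0],[0,0,0]],"spin":[0,0,0,0,0,0,0,0,-0.075,-0.075,-0.075,-0.075,-0.075,-0.075,-0.075,-0.075,-0.075,-0.075,-0.075,-0.075]}' 0.21 20; python3 -c "
from h import *
plan([.5185,-.0473,.2007],[-42,80],.20)"
```

```text
time: 4.27
ee_pos: [0.2732, -0.252, 0.2564]
orientation: [2.13, 2.309, 0.0]
wrist_force: [0.6, 0.7, -0.1]
width: 0.0338
gripper_force: 0.0
tool units [1.2934 1.0484 0.1568] yaw err deg 6.89 spin units -0.0765 q6 0.745 t 4.2667
```

```bash
python3 -m creep '{"linear":[[0.13,0.105,0.01],[0.13,0.105,0.01],[0.13,0.105,0.01],[0.13,0.105,0.01],[0.13,0.105,0.01],[0.13,0.105,0.01],[0.13,0.105,0.01],[0.13,0.105,0.01],[0.13,0.105,0.01],[0.123,0.103,0.01],[0,0,0],[0,0,0],[0,0,0]],"spin":[0,0,0,0,0,0,0,0,0,0,-0.0385,-0.038,0]}'; python3 -c "
from h import *
p=[.5185,-.0473,.2007]
plan(p,[-42,80],.088)"
```

```text
time: 5.35
ee_pos: [0.463, 0.0221, 0.2361]
orientation: [-1.99, -2.431, 0.001]
wrist_force: [-1.0, -0.0, -0.2]
width: 0.0337
gripper_force: 0.0
tool units [ 0.0048 -0.007   0.6155] yaw err deg 0.1 spin units -0.0011 q6 1.419 t 5.35
```

```bash
python3 -m creep '{"linear":[[0,0,0.05],[0,0,0.05],[0,0,0.05],[0,0,0.05],[0,0,0.05],[0,0,0.05],[0,0,0.05],[0,0,0.05],[0,0,0.05],[0,0,0.05],[0,0,0.05],[0,0,0.03],[0,0,0.015],[0,0,0.01]],"spin":[0,0,0,0,0,0,0,0,0,0,0,0,0,0]}'
```

```text
time: 6.52
ee_pos: [0.4627, 0.0216, 0.1149]
orientation: [-1.995, -2.427, 0.0]
wrist_force: [-0.4, -0.0, 1.1]
width: 0.0337
gripper_force: 0.5
```

```bash
for i in 1 2 3; do python3 -m creep '{"linear":[[0,0,0.005],[0,0,0.005],[0,0,0.005],[0,0,0]],"spin":[0,0,0,0]}' | grep -E "ee_pos|wrist" ; done
```

```text
ee_pos: [0.4631, 0.0216, 0.1124]
wrist_force: [-0.1, 0.2, 0.7]
ee_pos: [0.4634, 0.0216, 0.1116]
wrist_force: [-16.9, -0.3, 46.9]
ee_pos: [0.4636, 0.0216, 0.111]
wrist_force: [-36.2, -1.3, 100.1]
```

```bash
python3 -m creep '{"linear":[[0,0,-0.02],[0,0,-0.05],[0,0,-0.1],[0,0,-0.1],[0,0,0]],"spin":[0,0,0,0,0]}'; python3 - <<'E'
from h import *
for k in("bolt_knob","thumb_plate","lid_front","staple","cooler"):
    d=read_camera("top"); print(k,[(round(float(r["conf"]),2),np.round(r["xyz"],4).tolist()) for r in tip_of("top",k)[:2]])
print({k:w([.5185,-.0473,.2007],v).round(4) for k,v in dict(knob=[-18,-44,136],plate=[-66,-51,117],lf=[-85,69,88],st=[-18,17,99]).items()})
P=cloud(d); Q=P[180:300,240:400]; pts=Q[(abs(Q[...,2]-.088)<.006)]
p=[.5185,-.0473,.2007]; c,s=np.cos(p[2]),np.sin(p[2])
loc=(pts[:,:2]-p[:2])@np.array([[c,-s],[s,c]])*1000
k=loc[:,1]<0
print("x",np.percentile(loc[k,0],[0,1,2,5,95,98,99,100]).round(1),"ymin",np.percentile(loc[k,1],[0,1,2,5]).round(1))
plan(p,[-42,-67],.150,.0238)
cv2.imwrite("pics/a.png",cv2.resize(d["image"][185:295,245:385,::-1],None,fx=5,fy=5,interpolation=cv2.INTER_CUBIC))
E
```

```text
time: 7.93
ee_pos: [0.4646, 0.0216, 0.1637]
orientation: [1.993, 2.424, 0.005]
wrist_force: [0.9, -0.3, 0.1]
width: 0.0337
gripper_force: 0.0
bolt_knob [(0.66, [0.5065, -0.096, 0.1345])]
thumb_plate [(0.7, [0.462, -0.1111, 0.1176])]
lid_front [(0.76, [0.4207, 0.0059, 0.0925])]
staple [(0.77, [0.4982, -0.0336, 0.1009])]
cooler [(0.56, [0.5179, -0.0498, -0.0012])]
{'knob': array([ 0.5096, -0.094 ,  0.136 ]), 'plate': array([ 0.464 , -0.1104,  0.117 ]), 'lf': array([0.4215, 0.0034, 0.088 ]), 'st': array([ 0.4975, -0.0342,  0.099 ])}
x [-86.  -84.8 -83.9 -81.4  78.7  81.4  82.6  84.2] ymin [-129.7 -129.  -128.  -125.9]
tool units [-0.728  -0.001  -0.0694] yaw err deg 0.33 spin units -0.0037 q6 1.422 t 8.4333
```

View pics/a.png

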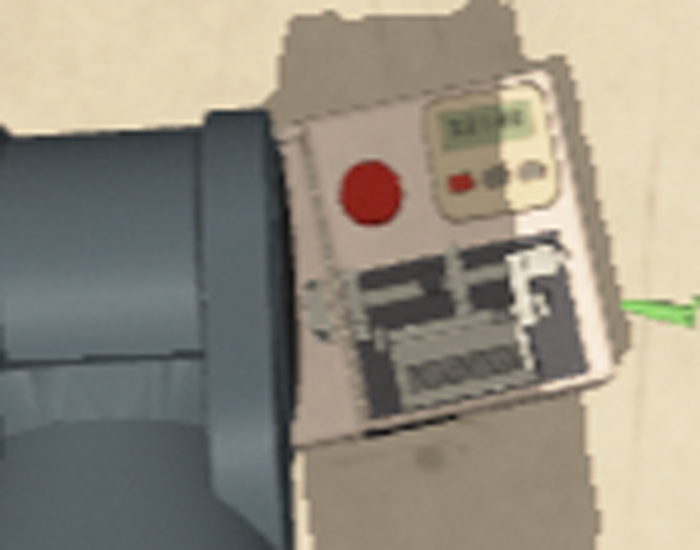

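The lid is flat and the deck has not shifted: deck edges are unchanged, and the cap (371,193) and timer (490,150) are where they were. I'm going over the catch now.

```bash
python3 -m creep '{"linear":[[0,0,-0.035],[0,0,-0.035],[-0.1,0,0],[-0.1,0,0],[-0.1,0,0],[-0.1,0,0],[-0.1,0,0],[-0.1,0,0],[-0.1,0,0],[-0.03,0,0],[0,0,0],[0,0,0]],"spin":[0,0,0,0,0,0,0,0,0,-0.004,0,0]}'; python3 -c "
from h import *
p=[.5185,-.0473,.2007]
plan(p,[-42,-67],.110,.0238)"
```

```text
time: 9.43
ee_pos: [0.4911, -0.1214, 0.1746]
orientation: [-1.988, -2.433, -0.0]
wrist_force: [-0.5, 0.5, -0.5]
width: 0.0336
gripper_force: 0.0
tool units [ 0.0007 -0.0021  0.2039] yaw err deg 0.0 spin units -0.0 q6 1.128 t 9.4333
```

```bash
python3 -m creep '{"linear":[[0,0,0.04],[0,0,0.04],[0,0,0.04],[0,0,0.03],[0,0,0.02],[0,0,0]],"spin":[0,0,0,0,0,0]}'; python3 -m creep '{"linear":[[0,0,0.01],[0,0,0.01],[0,0,0]],"spin":[0,0,0]}'
```

```text
time: 9.93
ee_pos: [0.4906, -0.1213, 0.1393]
orientation: [-1.986, -2.432, 0.001]
wrist_force: [-0.6, 1.9, 2.5]
width: 0.0339
gripper_force: 1.3
time: 10.18
ee_pos: [0.4911, -0.1217, 0.1362]
orientation: [1.987, 2.433, 0.0]
wrist_force: [-1.8, 1.7, 4.5]
width: 0.0337
gripper_force: 2.2
```

```bash
python3 -m creep '{"linear":[[0,0,0.005],[0,0,0.005],[0,0,0]],"spin":[0,0,0]}'; python3 -m creep '{"linear":[[0.01,0,0],[0.01,0,0],[0.01,0,0],[0.01,0,0],[0,0,0]],"spin":[0,0,0,0,0]}'
```

```text
time: 10.43
ee_pos: [0.4911, -0.1217, 0.1345]
orientation: [1.987, 2.433, -0.0]
wrist_force: [-4.1, 0.6, 6.2]
width: 0.0337
gripper_force: 3.3
time: 10.85
ee_pos: [0.4903, -0.1145, 0.135]
orientation: [1.986, 2.431, -0.0]
wrist_force: [-0.7, -4.5, 6.6]
width: 0.0335
gripper_force: 3.6
```

```bash
python3 -m creep '{"linear":[[0.015,0,0],[0.015,0,0],[0.015,0,0],[0.015,0,0],[0.015,0,0],[0.015,0,0],[0,0,0]],"spin":[0,0,0,0,0,0,0]}'; python3 -c "
from h import *
p=[.5185,-.0473,.2007]
plan(p,[-42,-35],.110,.0242)"
```

```text
time: 11.43
ee_pos: [0.4867, -0.0967, 0.135]
orientation: [1.986, 2.431, -0.0]
wrist_force: [0.6, -3.1, 6.2]
width: 0.0338
gripper_force: 3.8
tool units [ 0.0353 -0.005   0.004 ] yaw err deg -0.01 spin units 0.0002 q6 1.175 t 11.4333
```

Bolt is moving freely; I'll finish the travel in small steps to feel the end stop.

```bash
python3 -m creep '{"linear":[[0.01,0,0],[0.01,0,0],[0.005,0,0],[0.005,0,0],[0,0,0]],"spin":[0,0,0,0,0]}' | grep -E "time|ee|wri"; for i in 1 2; do python3 -m creep '{"linear":[[0.005,0,0],[0,0,0]],"spin":[0,0]}' | grep -E "ee|wri"; done
```

```text
time: 11.85
ee_pos: [0.4856, -0.0911, 0.135]
wrist_force: [-0.2, -5.7, 6.1]
ee_pos: [0.4854, -0.0902, 0.135]
wrist_force: [0.3, -6.4, 5.6]
ee_pos: [0.4852, -0.0893, 0.135]
wrist_force: [1.3, -6.8, 6.4]
```

```bash
python3 -m creep '{"linear":[[0.005,0,0],[0,0,0]],"spin":[0,0]}' | grep -E "ee|wri"; python3 - <<'E'
from h import *
for i in range(3):
    d=read_camera("top"); print([(round(float(r["conf"]),2),np.round(r["xyz"],4).tolist()) for r in tip_of("top","bolt_knob")[:2]])
p=[.5185,-.0473,.2007]; print(w(p,[-18,-17,136]).round(4)); plan(p,[-42,-35],.11,.0242)
E
```

```text
ee_pos: [0.4852, -0.0891, 0.1351]
wrist_force: [1.9, -13.8, 4.3]
[]
[]
[]
[ 0.5043 -0.0675  0.136 ]
tool units [-0.0033 -0.0052  0.0044] yaw err deg 0.05 spin units -0.0005 q6 1.191 t 12.65
```

The end stop is felt, 14 N at the expected position. I'll relieve the push and lift straight up.

```bash
python3 -m creep '{"linear":[[-0.005,0,0],[-0.003,0,0],[0,0,-0.02],[0,0,-0.04],[0,0,-0.06],[0,0,-0.1],[0,0,-0.15],[0,0,-0.15],[-0.12,-0.12,-0.1],[-0.12,-0.12,0],[-0.12,-0.12,0],[-0.12,-0.12,0],[-0.12,-0.12,0],[-0.12,-0.12,0],[-0.12,-0.12,0],[-0.12,-0.12,0],[0,0,0]],"spin":[0,0,0,0,0,0,0,0,0,0,0,0,0,0,0,0,0]}'; python3 - <<'E'
from h import *
p=[.5185,-.0473,.2007]
for k in("bolt_knob","thumb_plate","lid_front","staple","cooler","red_cap","bench_timer","conical_1","microtube_4"):
    d=read_camera("top"); print(k,[(round(float(r["conf"]),2),np.round(r["xyz"],4).tolist()) for r in tip_of("top",k)[:2]])
print({k:w(p,v).round(4) for k,v in dict(knob=[-18,-17,136],plate=[-66,-51,117]).items()})
Q=cloud(d)[180:300,240:400]; pts=Q[(abs(Q[...,2]-.088)<.006)]
c,s=np.cos(p[2]),np.sin(p[2]); loc=(pts[:,:2]-p[:2])@np.array([[c,-s],[s,c]])*1000; k=loc[:,1]<0
print("x",np.percentile(loc[k,0],[0,1,99,100]).round(1),"ymin",np.percentile(loc[k,1],[0,1,5]).round(1))
cv2.imwrite("pics/b.png",cv2.resize(d["image"][185:295,245:385,::-1],None,fx=5,fy=5,interpolation=cv2.INTER_CUBIC))
E
```

```text
time: 14.07
ee_pos: [0.332, -0.319, 0.2586]
orientation: [1.992, 2.429, -0.002]
wrist_force: [-0.0, 1.5, -0.4]
width: 0.0338
gripper_force: 0.0
bolt_knob [(0.52, [0.5059, -0.065, 0.1361])]
thumb_plate [(0.86, [0.4634, -0.1157, 0.1174])]
lid_front []
staple [(0.82, [0.5004, -0.034, 0.1025])]
cooler [(0.58, [0.5159, -0.0494, 0.0023]), (0.37, [0.4227, 0.0061, 0.091])]
red_cap [(0.56, [0.5584, -0.0632, 0.0876])]
bench_timer [(0.97, [0.5828, -0.1243, 0.0856])]
conical_1 [(0.48, [0.4946, 0.1246, 0.0035])]
microtube_4 [(0.39, [0.506, -0.2209, 0.002])]
{'knob': array([ 0.5043, -0.0675,  0.136 ]), 'plate': array([ 0.464 , -0.1104,  0.117 ])}
x [-86.2 -85.   82.6  84.3] ymin [-129.6 -128.8 -126.1]
```

View pics/b.png

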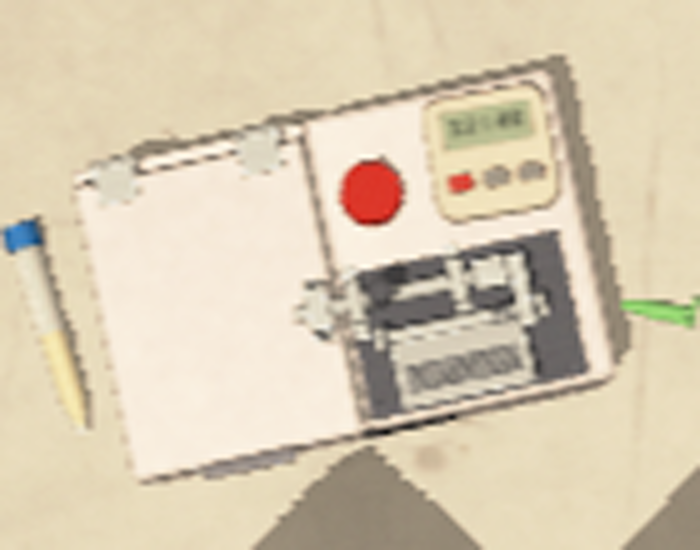

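The picture shows the lid flat, the knob beside the left guide at (375,325), the collar against the right guide at (490,272) with the pawl arm to its right at (525,290), and everything else in place. I'll check the plate's height by depth before handing in.

```bash
python3 - <<'E'
from h import *
p=[.5185,-.0473,.2007]; c,s=np.cos(p[2]),np.sin(p[2])
d=read_camera("top"); P=cloud(d).reshape(-1,3)
l=(P[:,:2]-p[:2])@np.array([[c,-s],[s,c]])*1000; z=P[:,2]*1000
def b(x0,x1,y0,y1): m=(l[:,0]>x0)&(l[:,0]<x1)&(l[:,1]>y0)&(l[:,1]<y1); return m
print("plate z",np.median(z[b(-72,-60,-70,-30)]).round(1),"front",np.median(z[b(-78,-72,-70,-30)]).round(1),"arm",np.percentile(z[b(-26,-10,-93,-85)],[50,90]).round(1),"lid",np.median(z[b(-80,-40,40,120)]).round(1),"deck",np.median(z[b(55,80,-40,-10)]).round(1))
m=(z>125)&b(-40,10,-110,10); print("knob loc",l[m].mean(0).round(1),m.sum())
E
```

```text
plate z 118.7 front 119.7 arm [118.7 124. ] lid 88.9 deck 89.2
knob loc [-19.9 -21.2] 25
```

```bash
python3 -c "
from workcell import job_done
print(job_done())"
```

```text
the job is handed in; nothing more can be done
None
```

I handed the job in at about 15 s: the lid is shut flat, the bolt is home through the staple, the catch is back up and locking it, and the cooler and the things round it did not move; pressing the lid onto its stop peaked at 100 N on the wrist (limit 120 N).

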